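# Lay out a lens-cleaning place

## Task

Lay out the lens-cleaning place: put the flat lens cap on the middle of the grey mat and stand the microscope objective upright on the centre of the cap; lay the small grey sample tray on the worktop directly behind the mat (the far side from the robot), its long side parallel to the mat's far edge, in line with the mat's middle and with a gap of about 3 cm to that edge; and stand the glass vial on the worktop midway between the middle of the mat and the middle of the petri dish. Do not knock over the objective or vial, and leave the battery and the loupe where they are.

Things in the scene. Friction and masses are not known exactly. Their poses are not given: they have to be found in the camera images.
- mat: thin grey cleaning mat with a fine white border line, fixed to the worktop, 110 (x) x 100 (y) x 4 mm. Origin: centre of its underside, on the worktop; its x axis points away from the robot to within 0.25 rad, so 'behind' is its +x side; y to the left.
- dish: shallow round clear-white petri dish with small chips in it, 60 mm across, 12 mm high, fixed to the worktop. It stands 210 mm from the mat's middle, straight out to the mat's left (+y) or right (-y). Origin: centre of its underside.
- pad: square pad of yellow notes, 50 x 50 x 14 mm, fixed to the worktop, 210 mm from the mat's middle on the other side of the mat from the dish; nothing is to go there. Origin: centre of its underside.
- cap: flat round black lens cap, loose, 53 mm across, 13 mm high, lying flat on the worktop; grasp across its rim. Origin: centre of its underside, z up along its axis. Between it and the mat stand a low lab jack (about 80 mm high) and, behind that, a tall stereo microscope whose head reaches forward: swing across with the arm drawn in (tool about 0.4 m from the base).
- objective: spare microscope objective, loose: egg-shaped grey-white barrel with a dark band, standing upright on a flat foot, 33 mm across at the middle, 46 mm high, 0.13 to 0.21 kg; grasp round the barrel, 20 to 35 mm above its underside. Origin: centre of its underside, z up along its axis.
- tray: small light-grey open sample tray with dark foam and a round coin-like sample stuck in it, loose, 30 (x) x 58 (y) x 16 mm, lying foam side up; grasp across its short side. Origin: centre of its underside, y along its long side, z up; either way round will do.
- vial: glass vial with a white screw cap, loose, upright, 23 mm across, 48 mm high; grasp round the body, about 25 mm above its underside. Origin: centre of its underside, z up along its axis.
- battery: bystander: single yellow cylindrical AA cell lying on the worktop, 14 mm thick, 50 mm long (its y axis); loose. Leave it alone.
- loupe: bystander: small black cone-shaped eye loupe with a pale ring near its foot, 35 mm across, 31 mm high, upright; loose. Leave it alone.
Mind the look-alikes: they are no part of the job. Leave any pink or purple look-alike of the cap alone. Leave any red look-alike of the dish alone.

How it is judged:
At the end, for the whole second after the job is handed in: Cap flat, within 13 mm of the mat's middle; objective upright on it, within 10 mm of centre; tray flat, parallel within 0.2 rad, 85 to 115 mm behind the mat's middle, 15 mm sideways; vial upright, at most 119 mm from both mat and dish middles, within 15 mm of their line; all at rest (horizontal distance between cap and mat below 0.013 m and height (world z) of cap below 0.008 m and angle between each of cap, objective, tray, vial's own z axis and vertical below 0.1 rad and horizontal distance between objective and cap below 0.01 m and z of objective in the frame of cap between 0.01 and 0.017 m and x of tray in the frame of mat between 0.085 and 0.115 m and y of tray in the frame of mat between -0.015 and 0.015 m and height (world z) of each of tray, vial below 0.005 m and angle between the y axis of tray and the y axis of mat, either way round below 0.2 rad and horizontal distance between vial and mat below 0.119 m and horizontal distance between vial and dish below 0.119 m and x of vial in the frame of mat between -0.015 and 0.015 m and linear speed of each of cap, objective, tray, vial below 0.02 m/s); the robot touches nothing.
It fails at once if the battery was moved more than 2 cm (distance of battery from where it was at the start of the episode above 0.02 m).
It fails at once if the loupe was moved more than 2 cm (distance of loupe from where it was at the start of the episode above 0.02 m).
It fails at once if the objective was knocked over (angle between objective's own z axis and vertical above 1 rad).
It fails at once if the vial was knocked over (angle between vial's own z axis and vertical above 1 rad).
It also fails if it takes over 141 s, if anything falls off the work surface, if the arm or the gripper's body presses on something with over 40 N, if the wrist force passes 120 N, or if a joint passes its speed limit or range.

## Robot

A 6-joint arm with a two-finger parallel gripper is mounted at the origin on a cart in front of the work surface, level with it; the furniture and walls round the work are solid. World frame = base frame: x ahead of the robot, y to its left, z up, the work surface at z = 0. Lengths are in m, angles in rad, forces in N, time in s.
With the tool pointing down it reaches from about 0.35 to 0.725 m from the base axis. Payload 6 kg.
Tool frame: the origin (TCP) lies midway between the tips of the shut fingers; the grasp point (between the pads) lies 19 mm behind it; z points along the fingers, y is the line along which they close (so a half turn about z gives the same grasp; the last joint's range is limited). The gripper opens to 85 mm and grips with 20 to 120 N. Pads are 22 mm wide; open, the fingers measure 114 mm over their backs; the gripper's body (76 mm by 85 mm) begins 54 mm behind the grasp point. The pads swing forward as they close: fully open they stand 13 mm farther back than shut.
Start: joints at [1.652, 0.04, 0.085, 0, -1.615, -0.334], TCP at [0.15, 0.581, 0.231] pointing down, gripper open.
Joint ranges: [-2.56, 2.56], [-1.29, 2.01], [-1.08, 1.49], [-3.29, 1.98], [-2.81, -0.18], [-2.99, 2.99]. Speed limits (rad/s): [2.57, 2.57, 3.01, 3.14, 3.14, 3.14].

## Interface

Orientations are given as a unit quaternion [w, x, y, z].
In Python, from cell import status, cams, job_done gives the robot as it stands.
- The arm moves only by the tool drive_tool, never from a script. Its argument "motion" is a list of rows, each a list of 3 entries, a list of its own where there are three numbers: the turn, a rotation vector about the world's x, y, z in degrees, then the shift along the world's x, y, z in mm, then the opening, from 0 (shut) to 1 (fully open). In form: [[[ax, ay, az], [dx, dy, dz], gripper], ...]. A call has exactly 5 rows; each row shifts and turns the commanded pose from where the row before left it; what a row does not reach is not made up. A row lasts 1/10 s, in which the tool goes at most 50 mm and 8.59 degrees, less where a joint would pass 70% of its speed; a pose out of reach is approached as far as the arm can. A call with a gripper value outside its range is refused whole. The fingers move at their own pace and stop on an object; "grip_force" is the grip in N (left out, the last holds). Time passes only in rows, so rows that do not move let the fingers close, or fill a call up. It gives the time, the measured TCP pose, the force, the opening and the grip force at its end, in the units of the state.
- status.state(): the state, without advancing time (a new reading comes with each control period).
- cams.snapshot(name): name is "side" or "top"; returns (picture, depth): 400x640x3 uint8, red, green, blue; 400x640 float32, m along the optical axis (not along the pixel's ray), 0 where there is no reading.
- cams.camera_model(name): a dict with "fx", "fy", "cx", "cy" (pixels), "R" (3x3) and "t" (3): a world point X has camera coordinates R X + t. Camera axes: x right, y down, z forward; pixel columns grow to the right and rows downward; lengths in m; the calibration is good to about 2 mm. A picture is of the moment at which its call begins. camera_model takes no time and is no camera call.
- job_done(): hands the job in; it is judged then, once.
The state is a dict: "time": time; "joint_pos": joint angles; "joint_velocities": joint speeds; "tau": joint torques, N m; "ee_pos": TCP position; "eef_rot": TCP orientation; "ft_force": force on the tool from outside, world axes, zero at the start; "wrist_torque": the same for the moment, N m; "gripper_width": finger opening in m; "grip_force": force on a finger pad.
Only numpy, scipy, OpenCV 4.12 (cv2) and the standard library are available. Lean on these libraries where they do the work, as an engineer would, in place of code of your own. Each camera call takes 0.05 s, during which the arm holds its last target. There are 200 camera calls.

## Working session

There is one attempt and no reset: what is moved stays moved. The work goes in short steps, Python scripts to look and compute and a tool call to move; the robot and the scene stay as the last step left them, time stands still between calls to the robot, and variables do not carry over. Pictures are saved under pics/ and viewed, at most 14 in all, crops included, and the job is handed in when it is done.

Besides the shell and the picture viewer there is one more tool, called after ">>>" by a JSON object that holds its "op" and its "data". drive_tool: Moves the arm, as the interface text tells. Its arguments: {"type":"object","properties":{"motion":{"type":"array","items":{"type":"array"}},"grip_force":{"type":"number"}},"required":["motion"]}

```bash
mkdir -p pics; ls; cat > h.py <<'E'
import numpy as np, cv2
from cell import status, cams, job_done
def snap(n,f=None):
    p,d=cams.snapshot(n)
    if f: cv2.imwrite('pics/'+f+'.png',p[:,:,::-1])
    np.savez(''+n+'.npz',p=p,d=d)
    return p,d
def ray(n,u,v,z):
    "world point on pixel ray at height z"
    m=cams.camera_model(n);R=np.array(m['R']);t=np.array(m['t'])
    r=R.T@np.array([(u-m['cx'])/m['fx'],(v-m['cy'])/m['fy'],1]);c=-R.T@t
    return c+r*(z-c[2])/r[2]
def cloud(n,d):
    m=cams.camera_model(n);R=np.array(m['R']);t=np.array(m['t'])
    v,u=np.mgrid[:d.shape[0],:d.shape[1]]
    P=np.stack([(u-m['cx'])/m['fx']*d,(v-m['cy'])/m['fy']*d,d],-1)
    return (P-t)@R
E
python3 - <<'E'
from h import *
for n in('top','side'):
    p,d=snap(n,n+'0'); m=cams.camera_model(n); print(n,m['fx'],-np.array(m['R']).T@np.array(m['t']))
print(status.state())
E
```

```text
pics
top 519.9664453163499 [ 0.37374591 -0.0405046   1.55064538]
side 401.0272756962093 [0.04690057 0.88700627 0.51403178]
{'time': 0.1, 'joint_pos': array([ 1.65167990e+00,  4.07810390e-02,  8.39260072e-02, -4.02570826e-04,
       -1.61547926e+00, -3.33695329e-01]), 'joint_velocities': array([ 1.32246692e-04, -1.15064158e-06,  2.77113927e-03,  1.40415488e-03,
        5.36070776e-04,  6.50957787e-04]), 'tau': array([-5.82146138e-03, -3.69342899e+01,  3.48286915e+01,  6.95190579e+00,
       -4.52525725e-03,  3.23528990e-07]), 'ee_pos': array([0.14993496, 0.58067318, 0.23037167]), 'eef_rot': array([ 7.93906361e-04,  9.92022210e-01, -1.26060710e-01, -3.85236700e-05]), 'ft_force': array([ 0.32524361, -0.22391505,  0.51365083]), 'wrist_torque': array([-0.11127445,  0.02650983,  0.05118366]), 'grip_force': 0.0, 'gripper_width': 0.08520687367289902}
```

View pics/top0.png

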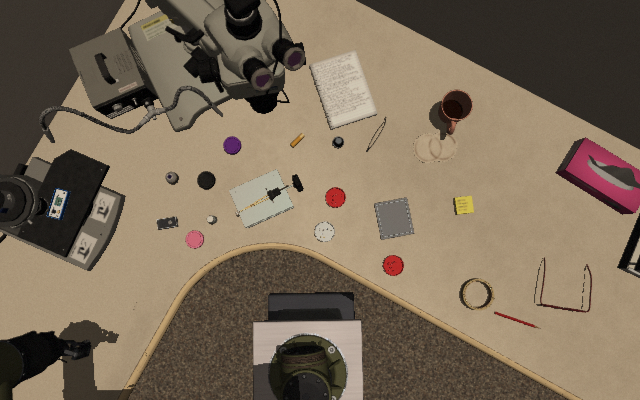

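View pics/side0.png

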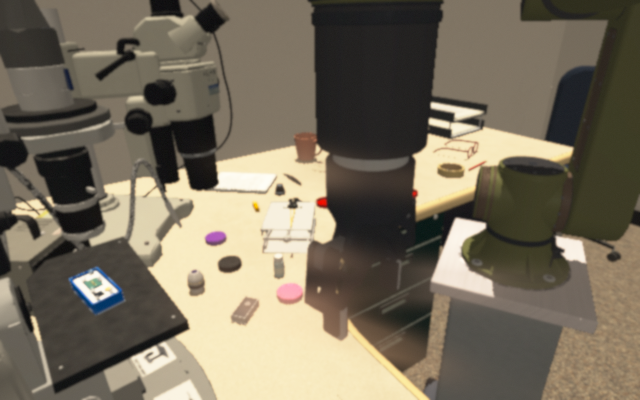

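Top view: up is +x, left is +y. The candidates for each thing I want:
- **Cap:** black disc (206,180). Look-alikes are purple (232,145) and pink (195,239).
- **Dish:** white (324,232). Look-alikes are red (335,197) and (393,265).
- **Objective:** (172,178). The loupe at (338,142) could be mistaken for it.
- **Vial:** (211,219).
- **Tray:** (167,223).
- **Mat:** (394,218).
- **Pad:** (464,205).
- **Battery:** (297,140).

The lab jack is at (262,198). Next, one close crop to check the choices.

```bash
python3 - <<'E'
from h import *
p=np.load('top.npz')['p'][:,:,::-1]
a=cv2.resize(p[130:260,145:255],None,fx=5,fy=5,interpolation=cv2.INTER_CUBIC)[:, :]
a=cv2.resize(p[135:250,150:250],None,fx=5,fy=5,interpolation=cv2.INTER_CUBIC)
cv2.imwrite('pics/cropL.png',a)
b=cv2.resize(p[180:260,300:480],None,fx=4.4,fy=4.4,interpolation=cv2.INTER_CUBIC)
cv2.imwrite('pics/cropR.png',b)
d=np.load('top.npz')['d'];X=cloud('top',d)
for n,(u,v) in dict(obj=(172,178),cap=(206,180),tray=(167,223),vial=(211,219),dish=(324,232),mat=(394,218),pad=(464,205),jack=(262,198),tbl=(220,195),bat=(297,140),loupe=(338,142),pink=(195,239),hd1=(262,78),hd2=(264,103)).items(): print(n,X[v,u].round(4))
E
```

```text
obj [0.5725 0.3882 0.0434]
cap [0.5677 0.2937 0.0189]
tray [0.4424 0.4111 0.0126]
vial [0.4496 0.2713 0.0554]
dish [ 0.4072 -0.0541  0.0012]
mat [ 0.4447 -0.2627  0.0043]
pad [ 0.479  -0.4698  0.0108]
jack [0.5058 0.1215 0.0744]
tbl [ 0.5243  0.2564 -0.0033]
bat [0.6842 0.0215 0.0109]
loupe [ 0.6721 -0.1007  0.0288]
pink [0.3935 0.3273 0.0146]
hd1 [0.7074 0.069  0.5307]
hd2 [0.7448 0.0989 0.2096]
```

View pics/cropL.png

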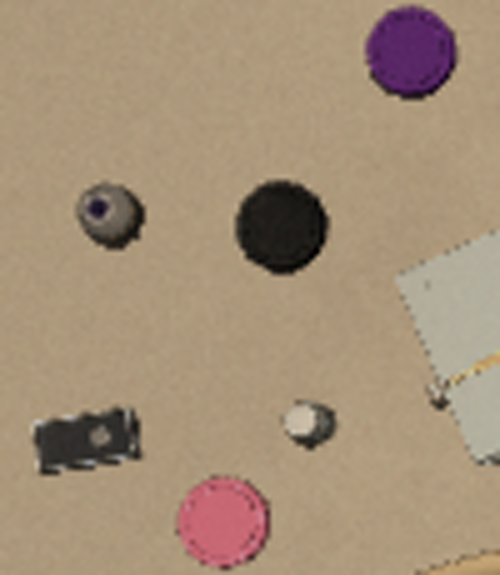

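View pics/cropR.png

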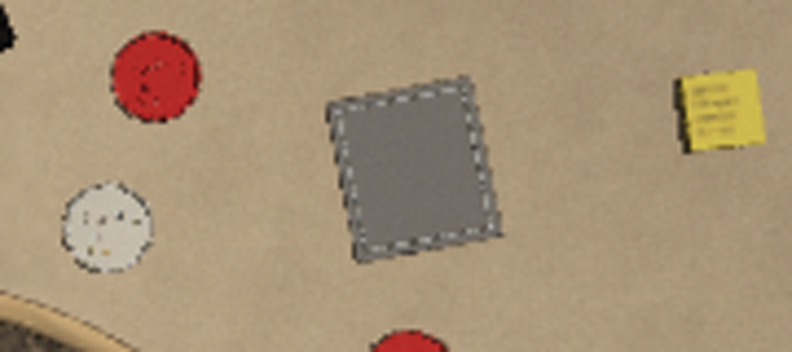

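Crop L shows the black cap at (282,227), objective top (96,209), tray (88,440) tilted, vial cap (298,418). Crop R shows mat corners (330,103), (467,77), (500,236), (357,262), and the dish at (107,227). The choices match the descriptions.

```bash
cat > m.py <<'E'
from h import *
L=lambda x,y,z:ray('top',150+(x+.5)/5-.5,135+(y+.5)/5-.5,z)
R=lambda x,y,z:ray('top',300+(x+.5)/4.4-.5,180+(y+.5)/4.4-.5,z)
if __name__=='__main__':
    print('cap',L(282,227,.013)[:2],'obj',L(96,209,.046)[:2],L(111,217,.023)[:2],'vial',L(299,417,.048)[:2])
    print('tray ends',L(38,449,.016)[:2],L(137,434,.016)[:2])
    c=[R(*q,.004)[:2] for q in((330,103),(467,77),(500,236),(357,262))]
    M=np.mean(c,0);print(np.round(c,4),'mat',M)
    D=R(107,227,.012)[:2];P=R(724,110,.014)[:2];print('dish',D,'pad',P,np.linalg.norm(D-M),np.linalg.norm(P-M),'yaw dish',np.arctan2(*(-(D-M)*[1,-1])),'yaw D-P',np.arctan2(*(-(D-P)*[1,-1])))
    print('yaw edges',[np.arctan2(*((c[i]-c[j])[::-1])) for i,j in((0,3),(1,2))])
    d=np.load('top.npz')['d'];X=cloud('top',d);p=np.load('top.npz')['p'].astype(int)
    tab=np.median(X[190:240,225:228,2]);print('table z',tab)
    def box(n,u0,u1,v0,v1,zmin,zmax=9):
        Q=X[v0:v1,u0:u1].reshape(-1,3);Q=Q[(Q[:,2]>zmin)&(Q[:,2]<zmax)]
        r=cv2.minAreaRect((Q[:,:2]*1000).astype(np.float32));print(n,len(Q),r,Q.mean(0).round(4))
    box('cap',196,217,170,191,.007);box('obj',162,182,168,188,.01);box('objtop',162,182,168,188,.035);box('vial',203,219,210,226,.038);box('tray',154,181,211,235,.006);box('dish',312,336,220,244,.004);box('pad',450,478,192,218,.007)
    box('jack',228,305,168,232,.03);box('mscope',190,310,0,130,.03,.33)
E
python3 m.py
```

```text
cap [0.56846713 0.29500696] obj [0.57707075 0.39686745] [0.57521242 0.39459012] vial [0.45293485 0.27753261]
tray ends [0.4386259  0.43917784] [0.4463879  0.38043772]
[[ 0.4905 -0.2065]
 [ 0.5063 -0.2997]
 [ 0.3985 -0.3182]
 [ 0.3828 -0.2216]] mat [ 0.44453719 -0.26149891]
dish [ 0.40933394 -0.05380713] pad [ 0.47987309 -0.46939061] 0.2106540960268928 0.2108733845536672 yaw dish 0.1679017789851004 yaw D-P 0.16813278968847636
yaw edges [np.float64(0.13892923569454094), np.float64(0.16995373918351692)]
table z 0.0009282409496531148
cap 255 ((470.44390869140625, 151.5086669921875), (426.4783020019531, 54.72319793701172), 55.95823287963867) [0.5678 0.2937 0.0255]
obj 120 ((576.857177734375, 394.68450927734375), (31.3253173828125, 31.11400032043457), 13.686335563659668) [0.5755 0.3917 0.0382]
objtop 81 ((577.5433349609375, 395.21282958984375), (26.61853790283203, 28.822532653808594), 72.95893096923828) [0.577  0.3936 0.0438]
vial 43 ((418.797607421875, 121.30841064453125), (335.27313232421875, 21.079919815063477), 78.03948211669922) [0.4473 0.2612 0.118 ]
tray 251 ((428.3753356933594, 203.61868286132812), (495.3677673339844, 70.23523712158203), 85.45610809326172) [0.4434 0.4081 0.0249]
dish 165 ((408.1383056640625, -52.58058547973633), (68.28861236572266, 69.2435073852539), 88.88064575195312) [ 0.4065 -0.0543  0.0352]
pad 303 ((446.8683166503906, -272.6440124511719), (67.24559783935547, 482.0998840332031), 9.543441772460938) [ 0.4783 -0.4618  0.0343]
jack 2358 ((460.52789306640625, 89.19051361083984), (243.34243774414062, 203.84947204589844), 17.444669723510742) [0.5077 0.1187 0.0838]
mscope 2236 ((910.7962036132812, 175.8914337158203), (308.8448791503906, 376.43182373046875), 86.9171142578125) [0.8092 0.2259 0.1528]
```

```bash
python3 - <<'E'
from h import *
for n in('top','side'):
    X=cloud(n,np.load(n+'.npz')['d']).reshape(-1,3)
    for x0 in np.arange(.36,.7,.04):
        q=X[(X[:,0]>x0)&(X[:,0]<x0+.04)&(X[:,1]>.4)&(X[:,1]<.8)&(X[:,2]>.06)]
        print(n,round(x0,2),len(q),q[q[:,1].argsort()[:3]].round(3).tolist())
X=cloud('top',np.load('top.npz')['d']).reshape(-1,3)
for z0 in(.05,.15,.3,.45):
    q=X[(abs(X[:,1]-.08)<.2)&(X[:,2]>z0)&(X[:,2]<z0+.15)&(X[:,0]>.33)];print(z0,q[q[:,0].argsort()[:3]].round(3))
E
```

```text
top 0.36 484 [[0.4, 0.604, 0.189], [0.4, 0.605, 0.181], [0.4, 0.606, 0.19]]
top 0.4 1175 [[0.439, 0.588, 0.191], [0.437, 0.588, 0.179], [0.434, 0.589, 0.182]]
top 0.44 1570 [[0.479, 0.569, 0.182], [0.478, 0.569, 0.193], [0.476, 0.57, 0.179]]
top 0.48 1422 [[0.518, 0.551, 0.188], [0.52, 0.551, 0.194], [0.515, 0.552, 0.185]]
top 0.52 1090 [[0.559, 0.532, 0.191], [0.558, 0.532, 0.184], [0.559, 0.533, 0.195]]
top 0.56 931 [[0.584, 0.518, 0.189], [0.59, 0.519, 0.18], [0.591, 0.519, 0.191]]
top 0.6 380 [[0.601, 0.539, 0.183], [0.602, 0.543, 0.193], [0.604, 0.545, 0.18]]
top 0.64 128 [[0.679, 0.629, 0.309], [0.678, 0.63, 0.313], [0.679, 0.63, 0.299]]
top 0.68 524 [[0.718, 0.481, 0.068], [0.717, 0.483, 0.072], [0.719, 0.485, 0.074]]
side 0.36 2485 [[0.397, 0.606, 0.189], [0.398, 0.606, 0.19], [0.397, 0.608, 0.19]]
side 0.4 8786 [[0.439, 0.587, 0.19], [0.436, 0.588, 0.189], [0.44, 0.588, 0.19]]
side 0.44 19439 [[0.479, 0.569, 0.189], [0.477, 0.571, 0.189], [0.474, 0.571, 0.19]]
side 0.48 3930 [[0.52, 0.553, 0.19], [0.515, 0.553, 0.19], [0.517, 0.553, 0.189]]
side 0.52 1568 [[0.557, 0.534, 0.189], [0.557, 0.535, 0.19], [0.559, 0.536, 0.19]]
side 0.56 1592 [[0.59, 0.519, 0.19], [0.594, 0.52, 0.189], [0.592, 0.52, 0.19]]
side 0.6 720 [[0.6, 0.536, 0.189], [0.601, 0.537, 0.19], [0.601, 0.538, 0.188]]
side 0.64 94 [[0.664, 0.642, 0.243], [0.664, 0.643, 0.246], [0.662, 0.644, 0.243]]
side 0.68 577 [[0.704, 0.52, 0.14], [0.704, 0.521, 0.143], [0.704, 0.522, 0.146]]
0.05 [[0.424 0.172 0.061]
 [0.427 0.168 0.069]
 [0.427 0.166 0.066]]
0.15 [[0.721 0.038 0.3  ]
 [0.725 0.036 0.287]
 [0.725 0.038 0.295]]
0.3 [[0.701 0.075 0.376]
 [0.701 0.076 0.383]
 [0.702 0.073 0.373]]
0.45 [[0.684 0.078 0.526]
 [0.685 0.075 0.518]
 [0.685 0.076 0.524]]
```

>>> {"op": "drive_tool", "data": {"motion": [[[0,0,0],[15,-40,0],1],[[0,0,-8],[15,-40,0],1],[[0,0,-8],[20,-40,0],1],[[0,0,-8],[25,-40,0],1],[[0,0,-8],[25,-40,0],1]]}}

```text
time: 0.6
ee_pos: [0.2504, 0.3792, 0.2309]
eef_rot: [0.0, 0.918, -0.397, -0.0]
ft_force: [0.3, 0.4, 0.6]
gripper_width: 0.0852
grip_force: 0.0
```

>>> {"op": "drive_tool", "data": {"motion": [[[0,0,-8],[40,-10,-10],1],[[0,0,-8],[45,-12,-20],1],[[0,0,-8],[45,-12,-20],1],[[0,0,-8],[45,-12,-20],1],[[0,0,-4],[45,-12,-20],1]]}}

```text
time: 1.1
ee_pos: [0.4692, 0.3225, 0.1413]
eef_rot: [0.0, 0.75, -0.661, -0.0]
ft_force: [-0.5, 1.3, 0.9]
gripper_width: 0.0854
grip_force: 0.0
```

>>> {"op": "drive_tool", "data": {"motion": [[[0,0,0],[45,-12,-20],1],[[0,0,0],[40,-12,-20],1],[[0,0,0],[13,-2,-10],1],[[0,0,0],[0,0,-20],1],[[0,0,0],[0,0,0],1]]}}

```text
time: 1.6
ee_pos: [0.5636, 0.2961, 0.0682]
eef_rot: [0.003, 0.751, -0.66, -0.001]
ft_force: [-0.5, 0.3, -0.6]
gripper_width: 0.0854
grip_force: 0.0
```

>>> {"op": "drive_tool", "data": {"motion": [[[0,0,0],[4,-1,-20],1],[[0,0,0],[0,0,-20],1],[[0,0,0],[0,0,-15],1],[[0,0,0],[0,0,-8],1],[[0,0,0],[0,0,0],1]]}}

```text
time: 2.1
ee_pos: [0.5684, 0.2965, 0.0088]
eef_rot: [0.001, 0.752, -0.659, -0.0]
ft_force: [-0.5, 0.5, -0.0]
gripper_width: 0.0854
grip_force: 0.0
```

```bash
python3 - <<'E'
from h import *
s=status.state();print(s['joint_pos'].round(3),s['ee_pos'])
p,d=snap('side');cv2.imwrite('pics/s1.png',cv2.resize(p[190:330,130:330,::-1],None,fx=4,fy=4,interpolation=cv2.INTER_CUBIC))
E
```

```text
[ 0.792  0.233 -0.114 -0.    -1.226 -0.661] [0.56835482 0.29654775 0.0087843 ]
```

View pics/s1.png

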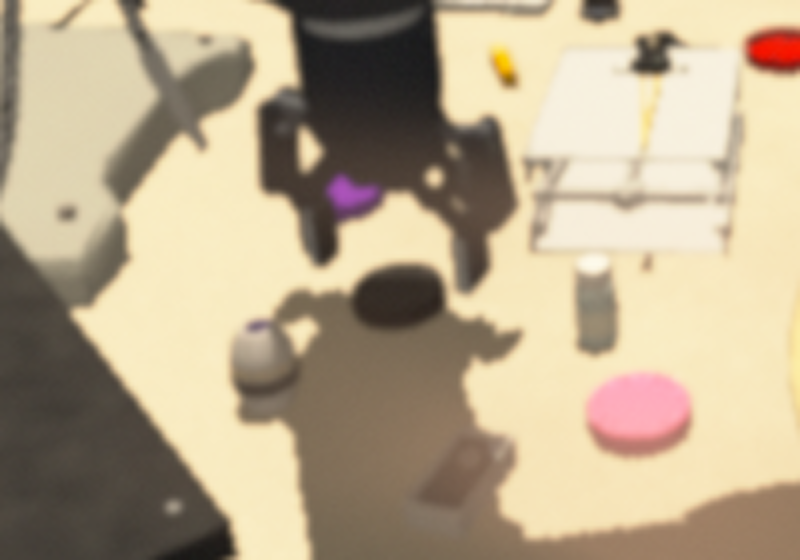

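The open fingers (320,240) and (468,270) straddle the cap (398,295), well clear of the objective and vial. I'll lower and close.

>>> {"op": "drive_tool", "data": {"motion": [[[0,0,0],[0,-1,-5],1],[[0,0,0],[0,0,-4],1],[[0,0,0],[0,0,0],0.7],[[0,0,0],[0,0,0],0.5],[[0,0,0],[0,0,0],0.3]], "grip_force": 40}}

```text
time: 2.65
ee_pos: [0.5695, 0.296, 0.0016]
eef_rot: [-0.001, 0.752, -0.659, 0.0]
ft_force: [-0.3, -0.1, 1.3]
gripper_width: 0.0509
grip_force: 41.6
```

>>> {"op": "drive_tool", "data": {"motion": [[[0,0,0],[0,0,0],0.2],[[0,0,0],[0,0,0],0.2],[[0,0,0],[0,0,0],0.2],[[0,0,0],[0,0,0],0.2],[[0,0,0],[0,0,0],0.2]]}}

```text
time: 3.15
ee_pos: [0.5694, 0.296, 0.0013]
eef_rot: [-0.001, 0.752, -0.659, 0.0]
ft_force: [0.1, 0.7, 5.8]
gripper_width: 0.051
grip_force: 42.1
```

>>> {"op": "drive_tool", "data": {"motion": [[[0,0,0],[0,0,15],0.2],[[0,0,0],[0,0,40],0.2],[[0,0,0],[0,0,45],0.2],[[0,0,0],[-10,-5,45],0.2],[[0,0,0],[-30,-15,35],0.2]], "grip_force": 60}}

```text
time: 3.65
ee_pos: [0.5295, 0.2756, 0.1828]
eef_rot: [-0.0, 0.752, -0.66, 0.0]
ft_force: [0.1, 1.2, 0.7]
gripper_width: 0.05
grip_force: 62.3
```

>>> {"op": "drive_tool", "data": {"motion": [[[0,0,0],[-38,-20,0],0.2],[[0,0,0],[-38,-20,0],0.2],[[0,0,0],[-38,-20,0],0.2],[[0,0,0],[-38,-20,0],0.2],[[0,0,0],[-20,-30,0],0.2]]}}

```text
time: 4.15
ee_pos: [0.3549, 0.165, 0.1805]
eef_rot: [-0.0, 0.753, -0.659, -0.0]
ft_force: [-0.0, -0.4, 0.8]
gripper_width: 0.0498
grip_force: 62.4
```

>>> {"op": "drive_tool", "data": {"motion": [[[0,0,0],[10,-40,0],0.2],[[0,0,0],[10,-40,0],0.2],[[0,0,0],[10,-40,0],0.2],[[0,0,0],[10,-40,0],0.2],[[0,0,0],[0,-40,0],0.2]]}}

```text
time: 4.65
ee_pos: [0.3967, -0.036, 0.1806]
eef_rot: [0.0, 0.752, -0.659, -0.0]
ft_force: [0.7, 0.0, -1.4]
gripper_width: 0.0503
grip_force: 62.4
```

>>> {"op": "drive_tool", "data": {"motion": [[[0,0,0],[8,-38,0],0.2],[[0,0,0],[8,-38,0],0.2],[[0,0,0],[8,-38,0],0.2],[[0,0,0],[8,-38,0],0.2],[[0,0,0],[8,-38,0],0.2]]}}

```text
time: 5.15
ee_pos: [0.4366, -0.226, 0.1807]
eef_rot: [-0.0, 0.752, -0.659, -0.0]
ft_force: [0.2, 0.6, -0.0]
gripper_width: 0.0502
grip_force: 62.4
```

>>> {"op": "drive_tool", "data": {"motion": [[[0,0,0],[8,-36,0],0.2],[[0,0,0],[0,0,-35],0.2],[[0,0,0],[0,0,-40],0.2],[[0,0,0],[0,0,-40],0.2],[[0,0,0],[0,0,-25],0.2]]}}

```text
time: 5.65
ee_pos: [0.4429, -0.2597, 0.0371]
eef_rot: [0.001, 0.752, -0.66, -0.002]
ft_force: [0.1, -0.0, -0.3]
gripper_width: 0.0501
grip_force: 62.4
```

>>> {"op": "drive_tool", "data": {"motion": [[[0,0,0],[0,0,-15],0.2],[[0,0,0],[0,0,-8],0.2],[[0,0,0],[0,0,0],0.2],[[0,0,0],[0,0,0],0.2],[[0,0,0],[0,0,0],0.2]]}}

```text
time: 6.15
ee_pos: [0.446, -0.2605, 0.0193]
eef_rot: [-0.001, 0.752, -0.659, 0.001]
ft_force: [-0.6, -0.4, -0.1]
gripper_width: 0.0502
grip_force: 62.4
```

>>> {"op": "drive_tool", "data": {"motion": [[[0,0,0],[-1,-1,-5],0.2],[[0,0,0],[0,0,-5],0.2],[[0,0,0],[0,0,-3],0.2],[[0,0,0],[0,0,0],0.2],[[0,0,0],[0,0,0],0.2]]}}

```text
time: 6.65
ee_pos: [0.444, -0.2613, 0.0055]
eef_rot: [0.0, 0.752, -0.659, 0.0]
ft_force: [-3.0, 2.1, 6.6]
gripper_width: 0.0502
grip_force: 63.2
```

>>> {"op": "drive_tool", "data": {"motion": [[[0,0,0],[0,0,0],0.65],[[0,0,0],[0,0,0],0.75],[[0,0,0],[0,0,0],0.85],[[0,0,0],[0,0,0],1],[[0,0,0],[0,0,0],1]]}}

```text
time: 7.15
ee_pos: [0.4439, -0.2613, 0.0044]
eef_rot: [0.0, 0.752, -0.659, -0.0]
ft_force: [0.0, -0.1, -0.4]
gripper_width: 0.0859
grip_force: 0.0
```

>>> {"op": "drive_tool", "data": {"motion": [[[0,0,0],[0,0,15],1],[[0,0,0],[0,0,45],1],[[0,0,0],[0,0,45],1],[[0,0,0],[0,10,45],1],[[0,0,0],[-10,40,20],1]]}}

```text
time: 7.65
ee_pos: [0.4352, -0.213, 0.1791]
eef_rot: [-0.001, 0.751, -0.661, 0.003]
ft_force: [1.1, 1.3, 0.8]
gripper_width: 0.0854
grip_force: 0.0
```

>>> {"op": "drive_tool", "data": {"motion": [[[0,0,0],[-8,45,0],1],[[0,0,0],[-8,48,0],1],[[0,0,0],[-8,48,0],1],[[0,0,0],[-8,48,0],1],[[0,0,0],[-8,48,0],1]]}}

```text
time: 8.15
ee_pos: [0.3933, 0.0273, 0.1749]
eef_rot: [-0.001, 0.752, -0.659, 0.0]
ft_force: [1.4, -0.1, 0.5]
gripper_width: 0.085
grip_force: 0.0
```

```bash
python3 - <<'E'
from h import *
s=status.state();print(s['joint_pos'].round(3),s['ee_pos'])
p,d=snap('top');cv2.imwrite('pics/t1.png',cv2.resize(p[160:280,290:490,::-1],None,fx=4,fy=4,interpolation=cv2.INTER_CUBIC))
E
```

```text
[ 0.591 -0.551 -0.502 -0.    -1.619 -0.46 ] [0.39327932 0.02734122 0.17487982]
```

View pics/t1.png

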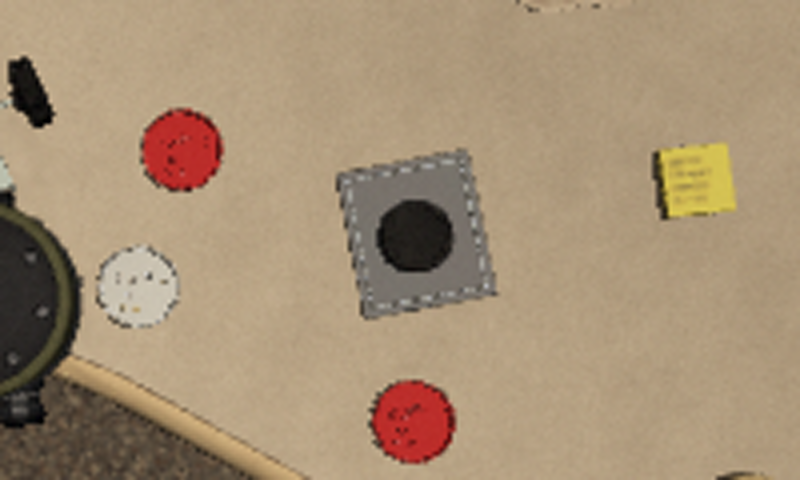

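The cap (415,236) sits within about 1 mm of the mat's middle (417,235), lying flat. Next is the objective.

>>> {"op": "drive_tool", "data": {"motion": [[[0,0,0],[-11,43,0],1],[[0,0,0],[-11,43,0],1],[[0,0,0],[-11,43,0],1],[[0,0,0],[-11,43,0],1],[[0,0,0],[35,33,0],1]]}}

```text
time: 8.7
ee_pos: [0.3824, 0.2349, 0.1771]
eef_rot: [-0.003, 0.755, -0.656, -0.001]
ft_force: [-0.9, -0.8, 2.0]
gripper_width: 0.0855
grip_force: 0.0
```

>>> {"op": "drive_tool", "data": {"motion": [[[0,0,0],[38,32,0],1],[[0,0,0],[38,32,0],1],[[0,0,0],[38,32,-20],1],[[0,0,0],[38,32,-30],1],[[0,0,0],[34,30,-30],1]]}}

```text
time: 9.2
ee_pos: [0.5623, 0.3809, 0.1014]
eef_rot: [-0.0, 0.752, -0.659, 0.0]
ft_force: [-0.0, 0.8, 1.3]
gripper_width: 0.0856
grip_force: 0.0
```

```bash
python3 - <<'E'
from h import *
s=status.state();print(s['joint_pos'].round(3),s['ee_pos'])
r=lambda x,y,z:ray('top',290+(x+.5)/4-.5,160+(y+.5)/4-.5,z)[:2]
print('cap',r(415,236,.017),'mat',r(417,234.5,.004))
E
```

```text
[ 0.889  0.269  0.102  0.    -1.404 -0.758] [0.56227145 0.38089419 0.10140498]
cap [ 0.44234737 -0.25897982] mat [ 0.44401436 -0.26234979]
```

>>> {"op": "drive_tool", "data": {"motion": [[[0,0,0],[13,14,-10],1],[[0,0,0],[1,0,-10],1],[[0,0,0],[0,0,-15],1],[[0,0,0],[0,0,-15],1],[[0,0,0],[0,0,0],1]]}}

```text
time: 9.7
ee_pos: [0.5729, 0.3925, 0.0497]
eef_rot: [0.002, 0.752, -0.659, -0.001]
ft_force: [0.1, 0.0, -1.2]
gripper_width: 0.0856
grip_force: 0.0
```

```bash
python3 - <<'E'
from h import *
s=status.state();print(s['joint_pos'].round(3),s['ee_pos'])
p,d=snap('side');cv2.imwrite('pics/s2.png',cv2.resize(p[190:330,130:330,::-1],None,fx=4,fy=4,interpolation=cv2.INTER_CUBIC))
E
```

```text
[ 8.870e-01  3.390e-01  9.200e-02 -1.000e-03 -1.329e+00 -7.560e-01] [0.57290258 0.39249571 0.04974076]
```

View pics/s2.png

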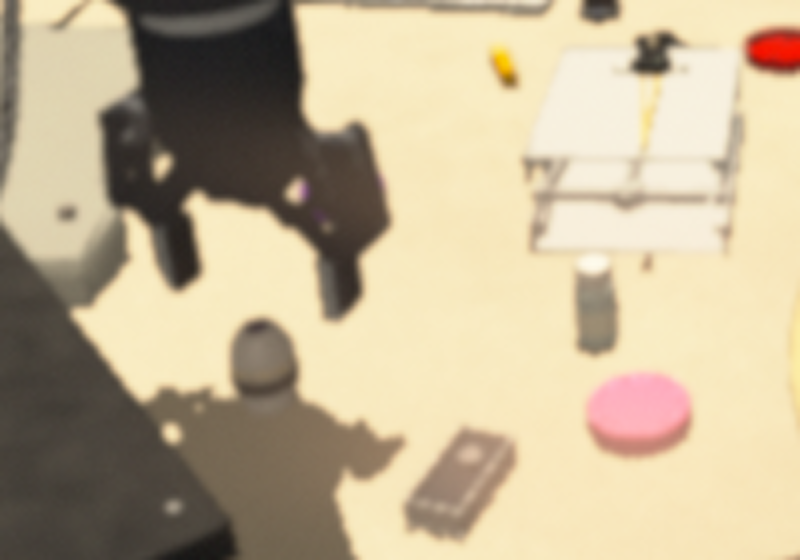

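The objective stands upright at (262,360), centred under the fingers (178,260) and (340,290). I'll lower and close.

>>> {"op": "drive_tool", "data": {"motion": [[[0,0,0],[3,3,-12],1],[[0,0,0],[0,0,-12],1],[[0,0,0],[0,0,-10],1],[[0,0,0],[0,0,-5],1],[[0,0,0],[0,0,0],1]], "grip_force": 30}}

```text
time: 10.25
ee_pos: [0.577, 0.3962, 0.012]
eef_rot: [0.001, 0.752, -0.659, -0.0]
ft_force: [-0.6, 0.1, -0.2]
gripper_width: 0.0853
grip_force: 0.0
```

>>> {"op": "drive_tool", "data": {"motion": [[[0,0,0],[0,0,0],0.8],[[0,0,0],[0,0,0],0.6],[[0,0,0],[0,0,0],0.5],[[0,0,0],[0,0,0],0.45],[[0,0,0],[0,0,0],0.4]]}}

```text
time: 10.75
ee_pos: [0.5776, 0.3969, 0.0138]
eef_rot: [-0.0, 0.752, -0.659, 0.0]
ft_force: [0.1, -0.4, 0.0]
gripper_width: 0.0346
grip_force: 0.2
```

>>> {"op": "drive_tool", "data": {"motion": [[[0,0,0],[0,0,0],0.35],[[0,0,0],[0,0,0],0.3],[[0,0,0],[0,0,0],0.2],[[0,0,0],[0,0,0],0.2],[[0,0,0],[0,0,0],0.2]]}}

```text
time: 11.25
ee_pos: [0.5777, 0.3969, 0.014]
eef_rot: [-0.0, 0.752, -0.659, 0.0]
ft_force: [0.8, -0.1, 3.2]
gripper_width: 0.0323
grip_force: 30.0
```

>>> {"op": "drive_tool", "data": {"motion": [[[0,0,0],[0,0,0],0.5],[[0,0,0],[0,0,0],0.6],[[0,0,0],[-1,-1,-3],0.6],[[0,0,0],[0,0,-3],0.6],[[0,0,0],[0,0,0],0.6]]}}

```text
time: 11.75
ee_pos: [0.576, 0.3954, 0.0064]
eef_rot: [0.001, 0.752, -0.659, -0.0]
ft_force: [-0.1, 0.0, -0.1]
gripper_width: 0.0512
grip_force: 0.0
```

>>> {"op": "drive_tool", "data": {"motion": [[[0,0,0],[0,0,0],0.45],[[0,0,0],[0,0,0],0.4],[[0,0,0],[0,0,0],0.35],[[0,0,0],[0,0,0],0.3],[[0,0,0],[0,0,0],0.2]], "grip_force": 50}}

```text
time: 12.25
ee_pos: [0.5766, 0.3959, 0.0078]
eef_rot: [-0.0, 0.752, -0.659, 0.0]
ft_force: [0.7, -0.2, 1.3]
gripper_width: 0.0319
grip_force: 49.6
```

>>> {"op": "drive_tool", "data": {"motion": [[[0,0,0],[0,0,0],0.2],[[0,0,0],[0,0,0],0.2],[[0,0,0],[0,0,10],0.2],[[0,0,0],[0,0,20],0.2],[[0,0,0],[0,0,30],0.2]]}}

```text
time: 12.75
ee_pos: [0.5752, 0.3948, 0.0658]
eef_rot: [0.003, 0.752, -0.659, -0.0]
ft_force: [0.2, -0.3, -1.8]
gripper_width: 0.0323
grip_force: 49.7
```

```bash
python3 - <<'E'
from h import *
s=status.state();print(s['joint_pos'].round(3),s['ee_pos'])
p,d=snap('side');cv2.imwrite('pics/s3.png',cv2.resize(p[190:330,130:330,::-1],None,fx=4,fy=4,interpolation=cv2.INTER_CUBIC))
E
```

```text
[ 8.86e-01  3.38e-01  1.22e-01 -1.00e-03 -1.36e+00 -7.55e-01] [0.57521381 0.39475552 0.06579444]
```

View pics/s3.png

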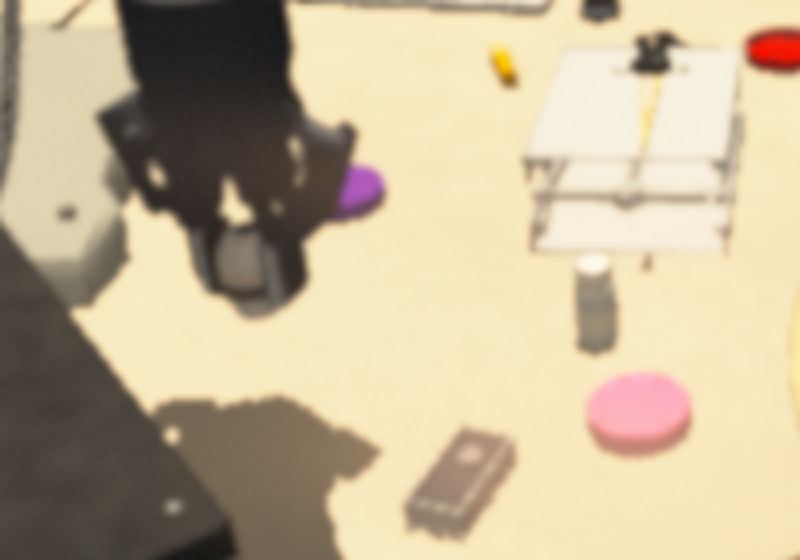

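The objective is held upright at (240,260), clear of everything. Next, the transfer.

>>> {"op": "drive_tool", "data": {"motion": [[[0,0,0],[0,0,35],0.2],[[0,0,0],[0,0,40],0.2],[[0,0,0],[0,0,40],0.2],[[0,0,0],[-35,-30,0],0.2],[[0,0,0],[-35,-30,0],0.2]]}}

```text
time: 13.3
ee_pos: [0.5064, 0.3361, 0.1829]
eef_rot: [-0.0, 0.752, -0.659, -0.0]
ft_force: [-1.1, 0.1, -0.7]
gripper_width: 0.0321
grip_force: 50.1
```

>>> {"op": "drive_tool", "data": {"motion": [[[0,0,0],[-36,-32,0],0.2],[[0,0,0],[-36,-32,0],0.2],[[0,0,0],[-36,-32,0],0.2],[[0,0,0],[-36,-32,0],0.2],[[0,0,0],[-10,-38,0],0.2]]}}

```text
time: 13.8
ee_pos: [0.3504, 0.1689, 0.1827]
eef_rot: [-0.001, 0.753, -0.658, -0.0]
ft_force: [-0.2, -0.5, -0.7]
gripper_width: 0.0316
grip_force: 50.2
```

>>> {"op": "drive_tool", "data": {"motion": [[[0,0,0],[8,-40,0],0.2],[[0,0,0],[8,-40,0],0.2],[[0,0,0],[8,-40,0],0.2],[[0,0,0],[8,-40,0],0.2],[[0,0,0],[8,-40,0],0.2]]}}

```text
time: 14.3
ee_pos: [0.3923, -0.0318, 0.1831]
eef_rot: [-0.001, 0.752, -0.659, 0.0]
ft_force: [0.8, 1.3, -1.8]
gripper_width: 0.0319
grip_force: 50.2
```

>>> {"op": "drive_tool", "data": {"motion": [[[0,0,0],[8,-38,0],0.2],[[0,0,0],[8,-38,0],0.2],[[0,0,0],[8,-38,0],0.2],[[0,0,0],[8,-38,0],0.2],[[0,0,0],[8,-30,0],0.2]]}}

```text
time: 14.8
ee_pos: [0.4322, -0.2144, 0.1826]
eef_rot: [-0.0, 0.751, -0.66, 0.0]
ft_force: [-0.3, 0.6, -1.3]
gripper_width: 0.0316
grip_force: 50.2
```

>>> {"op": "drive_tool", "data": {"motion": [[[0,0,0],[5,-25,0],0.2],[[0,0,0],[0,0,-30],0.2],[[0,0,0],[0,0,-30],0.2],[[0,0,0],[0,0,-20],0.2],[[0,0,0],[0,0,0],0.2]]}}

```text
time: 15.3
ee_pos: [0.4355, -0.2367, 0.0992]
eef_rot: [0.001, 0.752, -0.659, -0.003]
ft_force: [-0.2, 1.1, -1.4]
gripper_width: 0.032
grip_force: 50.2
```

>>> {"op": "drive_tool", "data": {"motion": [[[0,0,0],[4,-11,0],0.2],[[0,0,0],[3,-11,-10],0.2],[[0,0,0],[0,0,-25],0.2],[[0,0,0],[0,0,-20],0.2],[[0,0,0],[0,0,0],0.2]]}}

```text
time: 15.8
ee_pos: [0.443, -0.2593, 0.0448]
eef_rot: [0.001, 0.752, -0.66, -0.002]
ft_force: [-0.1, 0.7, -1.4]
gripper_width: 0.032
grip_force: 50.2
```

>>> {"op": "drive_tool", "data": {"motion": [[[0,0,0],[0,0,0],0.2],[[0,0,0],[0,0,0],0.2],[[0,0,0],[0,0,0],0.2],[[0,0,0],[0,0,0],0.2],[[0,0,0],[0,0,0],0.2]]}}

```text
time: 16.3
ee_pos: [0.4448, -0.2593, 0.048]
eef_rot: [-0.0, 0.752, -0.659, 0.0]
ft_force: [-1.1, -0.7, -1.1]
gripper_width: 0.0321
grip_force: 50.2
```

```bash
python3 - <<'E'
from h import *
s=status.state();print(s['joint_pos'].round(3),s['ee_pos'])
p,d=snap('side');q,_=snap('top')
a=cv2.resize(p[150:350,310:450],None,fx=3,fy=3);b=cv2.resize(q[180:250,340:440],None,fx=3.7,fy=3.7)
c=np.zeros((600,800,3),np.uint8);c[:,:420]=a;c[:b.shape[0],425:425+b.shape[1]]=b;cv2.imwrite('pics/s4.png',c[:,:,::-1])
E
```

```text
[-0.136 -0.134 -0.42   0.    -1.284  0.267] [ 0.44475398 -0.25926587  0.04803804]
```

View pics/s4.png

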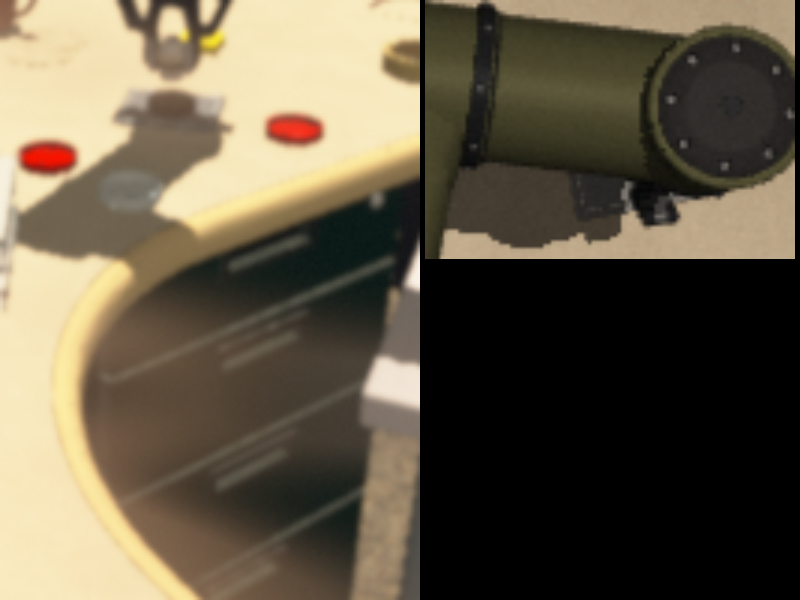

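The objective (172,55) hangs above the cap (170,103). I'll lower gently until it touches.

>>> {"op": "drive_tool", "data": {"motion": [[[0,0,0],[-1,-1,-8],0.2],[[0,0,0],[0,0,-6],0.2],[[0,0,0],[0,0,-4],0.2],[[0,0,0],[0,0,0],0.2],[[0,0,0],[0,0,0],0.2]]}}

```text
time: 16.9
ee_pos: [0.4434, -0.2603, 0.0294]
eef_rot: [0.0, 0.752, -0.659, -0.0]
ft_force: [0.1, 0.6, -1.1]
gripper_width: 0.0319
grip_force: 50.2
```

>>> {"op": "drive_tool", "data": {"motion": [[[0,0,0],[0,0,-2],0.2],[[0,0,0],[0,0,-1],0.2],[[0,0,0],[0,0,0],0.2],[[0,0,0],[0,0,0],0.2],[[0,0,0],[0,0,0],0.2]]}}

```text
time: 17.4
ee_pos: [0.4435, -0.2603, 0.0266]
eef_rot: [0.0, 0.752, -0.659, 0.0]
ft_force: [0.1, -1.2, -1.3]
gripper_width: 0.032
grip_force: 50.2
```

>>> {"op": "drive_tool", "data": {"motion": [[[0,0,0],[0,0,-1],0.2],[[0,0,0],[0,0,0],0.2],[[0,0,0],[0,0,-1],0.2],[[0,0,0],[0,0,0],0.2],[[0,0,0],[0,0,0],0.2]]}}

```text
time: 17.9
ee_pos: [0.4436, -0.2603, 0.0248]
eef_rot: [0.0, 0.752, -0.659, 0.0]
ft_force: [-1.2, -0.2, 0.8]
gripper_width: 0.0314
grip_force: 50.4
```

>>> {"op": "drive_tool", "data": {"motion": [[[0,0,0],[0,0,-0.5],0.2],[[0,0,0],[0,0,0],0.2],[[0,0,0],[0,0,0],0.42],[[0,0,0],[0,0,0],0.46],[[0,0,0],[0,0,0],0.5]], "grip_force": 20}}

```text
time: 18.4
ee_pos: [0.4434, -0.2602, 0.0238]
eef_rot: [0.0, 0.752, -0.659, -0.0]
ft_force: [0.2, 0.2, 0.4]
gripper_width: 0.0428
grip_force: 0.0
```

>>> {"op": "drive_tool", "data": {"motion": [[[0,0,0],[0,0,0],0.6],[[0,0,0],[0,0,0],0.7],[[0,0,0],[0,0,0],0.8],[[0,0,0],[0,0,0],1],[[0,0,0],[0,0,0],1]]}}

```text
time: 18.9
ee_pos: [0.4435, -0.2602, 0.024]
eef_rot: [0.0, 0.752, -0.659, -0.0]
ft_force: [0.5, 0.2, -0.4]
gripper_width: 0.0853
grip_force: 0.0
```

>>> {"op": "drive_tool", "data": {"motion": [[[0,0,0],[0,0,10],1],[[0,0,0],[0,0,25],1],[[0,0,0],[0,0,45],1],[[0,0,0],[0,0,45],1],[[0,0,0],[-5,20,30],1]]}}

```text
time: 19.4
ee_pos: [0.439, -0.2416, 0.1834]
eef_rot: [-0.0, 0.751, -0.66, 0.002]
ft_force: [1.0, 0.3, -0.6]
gripper_width: 0.0853
grip_force: 0.0
```

>>> {"op": "drive_tool", "data": {"motion": [[[0,0,0],[-8,45,0],1],[[0,0,0],[-8,48,0],1],[[0,0,0],[-8,48,0],1],[[0,0,0],[-8,48,0],1],[[0,0,0],[-8,48,0],1]]}}

```text
time: 19.9
ee_pos: [0.3978, -0.0018, 0.1802]
eef_rot: [-0.001, 0.752, -0.659, 0.0]
ft_force: [1.9, 0.9, 0.7]
gripper_width: 0.0858
grip_force: 0.0
```

```bash
python3 - <<'E'
from h import *
s=status.state();print(s['ee_pos'])
q,d=snap('top')
p,_=snap('side')
a=cv2.resize(q[130:250,320:480],None,fx=4,fy=4,interpolation=cv2.INTER_CUBIC)
b=cv2.resize(p[150:200,330:400],None,fx=2.2,fy=2.2)
c=np.zeros((480,800,3),np.uint8);c[:,:640]=a;c[:b.shape[0],642:642+b.shape[1]]=b;cv2.imwrite('pics/t2.png',c[:,:,::-1])
E
```

```text
[ 0.3978216  -0.00179377  0.18016678]
```

View pics/t2.png

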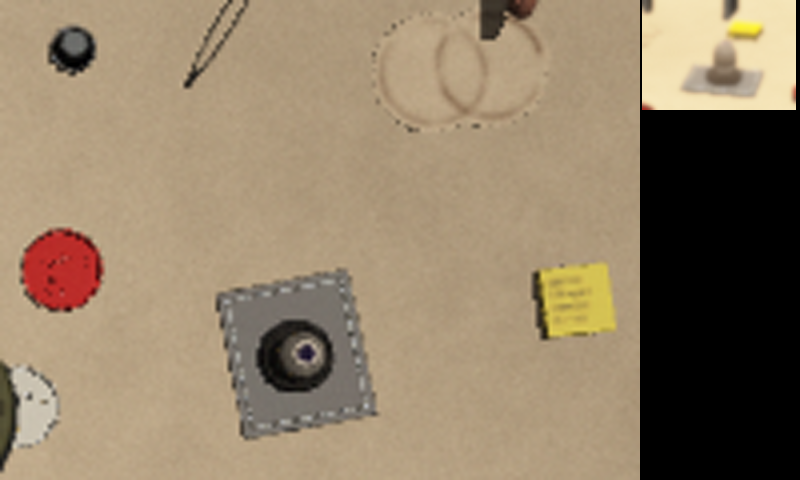

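The objective stands centred on the cap: its top at (306,353) over the cap at (295,356), an offset that matches the camera's parallax. Next is the tray.

>>> {"op": "drive_tool", "data": {"motion": [[[0,0,0],[-9,42,0],1],[[0,0,0],[-9,42,0],1],[[0,0,0],[-9,42,0],1],[[0,0,0],[-9,42,0],1],[[0,0,0],[-9,40,0],1]]}}

```text
time: 20.5
ee_pos: [0.353, 0.2062, 0.1801]
eef_rot: [-0.001, 0.752, -0.659, -0.0]
ft_force: [1.4, 0.1, 0.0]
gripper_width: 0.0854
grip_force: 0.0
```

>>> {"op": "drive_tool", "data": {"motion": [[[0,0,0],[16,40,0],1],[[0,0,0],[18,40,0],1],[[0,0,0],[18,40,0],1],[[0,0,0],[18,40,-30],1],[[0,0,0],[18,40,-40],1]]}}

```text
time: 21.0
ee_pos: [0.4394, 0.3983, 0.1184]
eef_rot: [-0.002, 0.752, -0.659, -0.0]
ft_force: [0.2, 0.9, -0.1]
gripper_width: 0.0856
grip_force: 0.0
```

>>> {"op": "drive_tool", "data": {"motion": [[[0,0,0],[0,0,-30],1],[[0,0,0],[0,0,-30],1],[[0,0,0],[0,0,0],1],[[0,0,0],[0,0,0],1],[[0,0,0],[0,0,0],1]]}}

```text
time: 21.5
ee_pos: [0.4387, 0.3969, 0.0601]
eef_rot: [-0.002, 0.752, -0.659, 0.0]
ft_force: [0.2, 0.5, 0.2]
gripper_width: 0.0856
grip_force: 0.0
```

```bash
python3 - <<'E'
from h import *
s=status.state();print(s['joint_pos'].round(3),s['ee_pos'])
p,d=snap('side');cv2.imwrite('pics/s5.png',cv2.resize(p[190:350,150:330,::-1],None,fx=3.7,fy=3.7,interpolation=cv2.INTER_CUBIC))
E
```

```text
[ 1.075e+00  6.200e-02 -2.060e-01  1.000e-03 -1.298e+00 -9.440e-01] [0.43873547 0.39686673 0.06014655]
```

View pics/s5.png

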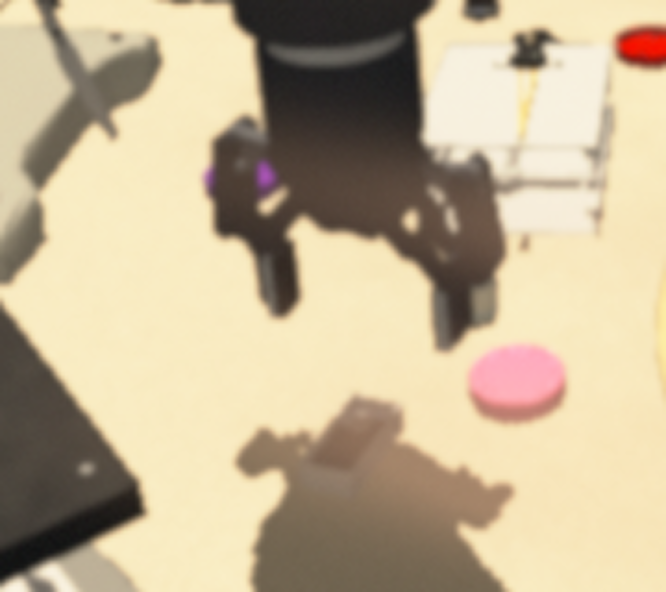

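The tray (355,440) sits below and between the fingers. The vial is well behind the right finger, a perspective overlap only. I'll shift, lower and grip.

>>> {"op": "drive_tool", "data": {"motion": [[[0,0,0],[4,13,-10],1],[[0,0,0],[0,0,-12],1],[[0,0,0],[0,0,-12],1],[[0,0,0],[0,0,-12],1],[[0,0,0],[0,0,-6],1]], "grip_force": 30}}

```text
time: 22.05
ee_pos: [0.441, 0.4082, 0.0034]
eef_rot: [0.001, 0.752, -0.659, -0.0]
ft_force: [0.1, 0.1, -1.0]
gripper_width: 0.0857
grip_force: 0.0
```

>>> {"op": "drive_tool", "data": {"motion": [[[0,0,0],[0,0,-2],1],[[0,0,0],[0,0,0],0.8],[[0,0,0],[0,0,0],0.6],[[0,0,0],[0,0,0],0.5],[[0,0,0],[0,0,0],0.45]]}}

```text
time: 22.55
ee_pos: [0.4417, 0.4093, 0.0036]
eef_rot: [-0.0, 0.752, -0.659, -0.0]
ft_force: [-0.3, 0.1, 0.2]
gripper_width: 0.0388
grip_force: 0.0
```

>>> {"op": "drive_tool", "data": {"motion": [[[0,0,0],[0,0,0],0.4],[[0,0,0],[0,0,0],0.35],[[0,0,0],[0,0,0],0.3],[[0,0,0],[0,0,0],0.2],[[0,0,0],[0,0,0],0.2]]}}

```text
time: 23.05
ee_pos: [0.4418, 0.4094, 0.0036]
eef_rot: [-0.0, 0.752, -0.659, 0.0]
ft_force: [-0.7, -0.6, 4.3]
gripper_width: 0.0297
grip_force: 31.3
```

>>> {"op": "drive_tool", "data": {"motion": [[[0,0,0],[0,0,15],0.2],[[0,0,0],[0,0,40],0.2],[[0,0,0],[0,0,40],0.2],[[0,0,0],[0,0,42],0.2],[[0,0,0],[-15,-25,40],0.2]], "grip_force": 45}}

```text
time: 23.55
ee_pos: [0.4266, 0.3845, 0.1812]
eef_rot: [0.001, 0.752, -0.659, 0.0]
ft_force: [-0.1, 0.8, -0.3]
gripper_width: 0.0291
grip_force: 44.7
```

>>> {"op": "drive_tool", "data": {"motion": [[[0,0,0],[-18,-40,0],0.2],[[0,0,0],[-18,-40,0],0.2],[[0,0,0],[-18,-40,0],0.2],[[0,0,0],[-18,-40,0],0.2],[[0,0,0],[-5,-40,0],0.2]]}}

```text
time: 24.05
ee_pos: [0.3482, 0.1826, 0.1806]
eef_rot: [-0.0, 0.752, -0.659, -0.0]
ft_force: [1.9, -0.7, 0.5]
gripper_width: 0.0289
grip_force: 44.7
```

>>> {"op": "drive_tool", "data": {"motion": [[[0,0,0],[9,-40,0],0.2],[[0,0,0],[9,-40,0],0.2],[[0,0,0],[9,-40,0],0.2],[[0,0,0],[9,-40,0],0.2],[[0,0,0],[10,-40,0],0.2]]}}

```text
time: 24.55
ee_pos: [0.3953, -0.0175, 0.1809]
eef_rot: [-0.001, 0.752, -0.659, 0.0]
ft_force: [1.3, 1.0, 0.1]
gripper_width: 0.0291
grip_force: 44.7
```

>>> {"op": "drive_tool", "data": {"motion": [[[0,0,2],[22,-36,0],0.2],[[0,0,0],[22,-36,0],0.2],[[0,0,0],[22,-36,0],0.2],[[0,0,0],[22,-36,0],0.2],[[0,0,0],[22,-36,0],0.2]]}}

```text
time: 25.05
ee_pos: [0.5059, -0.1977, 0.1804]
eef_rot: [-0.0, 0.763, -0.646, -0.0]
ft_force: [0.0, 0.5, 0.9]
gripper_width: 0.0287
grip_force: 44.7
```

>>> {"op": "drive_tool", "data": {"motion": [[[0,0,0],[20,-25,0],0.2],[[0,0,0],[17,-22,0],0.2],[[0,0,0],[0,0,-30],0.2],[[0,0,0],[0,0,-30],0.2],[[0,0,0],[0,0,0],0.2]]}}

```text
time: 25.55
ee_pos: [0.5399, -0.2421, 0.115]
eef_rot: [0.002, 0.763, -0.646, -0.004]
ft_force: [-1.4, 0.8, -1.9]
gripper_width: 0.0291
grip_force: 44.7
```

>>> {"op": "drive_tool", "data": {"motion": [[[0,0,0],[0,0,-30],0.2],[[0,0,0],[0,0,-30],0.2],[[0,0,0],[0,0,-20],0.2],[[0,0,0],[0,0,-10],0.2],[[0,0,0],[0,0,0],0.2]]}}

```text
time: 26.05
ee_pos: [0.5423, -0.2428, 0.0302]
eef_rot: [0.0, 0.763, -0.646, -0.0]
ft_force: [-0.0, 0.1, -0.4]
gripper_width: 0.029
grip_force: 44.8
```

>>> {"op": "drive_tool", "data": {"motion": [[[0,0,0],[0,0,0],0.2],[[0,0,0],[0,0,0],0.2],[[0,0,0],[0,0,0],0.2],[[0,0,0],[0,0,0],0.2],[[0,0,0],[0,0,0],0.2]]}}

```text
time: 26.55
ee_pos: [0.5427, -0.2429, 0.0305]
eef_rot: [-0.0, 0.763, -0.646, 0.0]
ft_force: [0.5, -0.3, -0.9]
gripper_width: 0.0288
grip_force: 44.8
```

>>> {"op": "drive_tool", "data": {"motion": [[[0,0,0],[0,-2,-10],0.2],[[0,0,0],[0,0,-10],0.2],[[0,0,0],[0,0,-5],0.2],[[0,0,0],[0,0,0],0.2],[[0,0,0],[0,0,-1],0.2]]}}

```text
time: 27.05
ee_pos: [0.5425, -0.2449, 0.0037]
eef_rot: [0.0, 0.763, -0.646, -0.0]
ft_force: [-2.7, 1.9, 4.5]
gripper_width: 0.029
grip_force: 45.3
```

>>> {"op": "drive_tool", "data": {"motion": [[[0,0,0],[0,0,0],0.2],[[0,0,0],[0,0,0],0.4],[[0,0,0],[0,0,0],0.45],[[0,0,0],[0,0,0],0.55],[[0,0,0],[0,0,0],0.7]]}}

```text
time: 27.55
ee_pos: [0.5426, -0.2449, 0.0041]
eef_rot: [0.0, 0.763, -0.646, 0.0]
ft_force: [0.2, -0.3, -0.6]
gripper_width: 0.0592
grip_force: 0.0
```

>>> {"op": "drive_tool", "data": {"motion": [[[0,0,0],[0,0,10],0.7],[[0,0,0],[0,0,35],0.8],[[0,0,0],[0,0,45],1],[[0,0,0],[0,0,45],1],[[0,0,0],[0,0,40],1]]}}

```text
time: 28.05
ee_pos: [0.5426, -0.2452, 0.1828]
eef_rot: [-0.0, 0.763, -0.646, 0.001]
ft_force: [0.6, 0.5, -0.5]
gripper_width: 0.0854
grip_force: 0.0
```

>>> {"op": "drive_tool", "data": {"motion": [[[0,0,0],[-25,40,0],1],[[0,0,0],[-25,40,0],1],[[0,0,0],[-25,40,0],1],[[0,0,0],[-25,40,0],1],[[0,0,0],[-25,40,0],1]]}}

```text
time: 28.55
ee_pos: [0.4164, -0.044, 0.1799]
eef_rot: [-0.001, 0.763, -0.646, 0.0]
ft_force: [0.5, 0.4, 1.4]
gripper_width: 0.0852
grip_force: 0.0
```

>>> {"op": "drive_tool", "data": {"motion": [[[0,0,0],[-18,40,0],1],[[0,0,0],[-16,42,0],1],[[0,0,0],[-12,44,0],1],[[0,0,0],[-12,44,0],1],[[0,0,0],[-2,44,0],1]]}}

```text
time: 29.05
ee_pos: [0.3565, 0.171, 0.1809]
eef_rot: [-0.002, 0.764, -0.645, -0.0]
ft_force: [1.7, 0.2, -0.4]
gripper_width: 0.0856
grip_force: 0.0
```

```bash
python3 - <<'E'
from h import *
s=status.state();print(s['joint_pos'].round(3),s['ee_pos'])
p,d=snap('top');cv2.imwrite('pics/t3.png',cv2.resize(p[130:260,310:480,::-1],None,fx=4,fy=4,interpolation=cv2.INTER_CUBIC))
E
```

```text
[ 0.967 -0.549 -0.49   0.    -1.626 -0.8  ] [0.35654311 0.17096726 0.18091865]
```

View pics/t3.png

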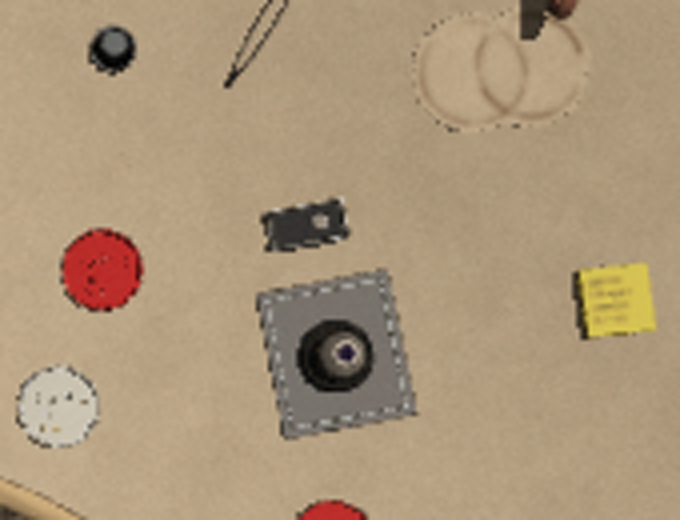

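The tray (306,225) lies behind the mat (336,354), parallel to it and about 6 mm left of the centre line, within tolerance. The loupe, cap and objective are as they should be. Last, the vial.

>>> {"op": "drive_tool", "data": {"motion": [[[0,0,0],[18,22,0],1],[[0,0,0],[19,21,0],1],[[0,0,0],[20,21,0],1],[[0,0,0],[20,21,0],1],[[0,0,0],[20,21,-20],1]]}}

```text
time: 29.6
ee_pos: [0.4568, 0.2767, 0.1626]
eef_rot: [-0.003, 0.763, -0.646, 0.001]
ft_force: [-0.0, -0.8, -0.0]
gripper_width: 0.0854
grip_force: 0.0
```

>>> {"op": "drive_tool", "data": {"motion": [[[0,0,0],[0,0,-30],1],[[0,0,0],[0,0,-30],1],[[0,0,0],[0,0,-30],1],[[0,0,0],[0,0,0],1],[[0,0,0],[0,0,0],1]]}}

```text
time: 30.1
ee_pos: [0.455, 0.275, 0.0704]
eef_rot: [-0.0, 0.763, -0.646, 0.0]
ft_force: [0.4, 0.1, 1.3]
gripper_width: 0.085
grip_force: 0.0
```

```bash
python3 - <<'E'
from h import *
r=lambda x,y,z:ray('top',310+(x+.5)/4-.5,130+(y+.5)/4-.5,z)[:2]
M=r(336,354,.004);T=r(306,225,.012);th=.168;R=np.array([[np.cos(th),np.sin(th)],[-np.sin(th),np.cos(th)]])
print('tray in mat',R@(T-M),'obj-cap',r(346,352,.063)-r(335,356,.017))
s=status.state();print(s['ee_pos'])
p,d=snap('side');cv2.imwrite('pics/s6.png',cv2.resize(p[190:350,180:330,::-1],None,fx=3.7,fy=3.7,interpolation=cv2.INTER_CUBIC))
E
```

```text
tray in mat [0.09794543 0.00399886] obj-cap [ 0.00064957 -0.00138123]
[0.45501531 0.27499795 0.0704018 ]
```

View pics/s6.png

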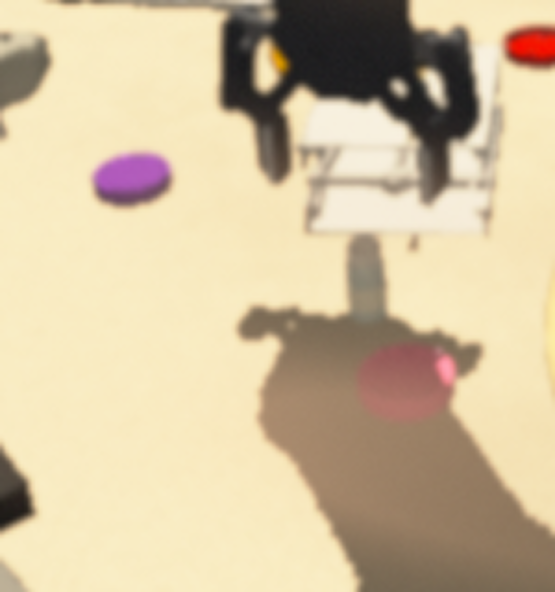

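The vial (366,280) is centred between the fingers (272,150) and (432,170). I'll lower and grip it.

>>> {"op": "drive_tool", "data": {"motion": [[[0,0,0],[-2,2,-15],1],[[0,0,0],[0,0,-15],1],[[0,0,0],[0,0,-15],1],[[0,0,0],[0,0,-12],1],[[0,0,0],[0,0,-5],1]], "grip_force": 25}}

```text
time: 30.65
ee_pos: [0.4518, 0.2763, 0.0049]
eef_rot: [0.001, 0.763, -0.646, -0.0]
ft_force: [0.1, -0.3, 0.3]
gripper_width: 0.0855
grip_force: 0.0
```

>>> {"op": "drive_tool", "data": {"motion": [[[0,0,0],[0,0,0],0.8],[[0,0,0],[0,0,0],0.6],[[0,0,0],[0,0,0],0.5],[[0,0,0],[0,0,0],0.45],[[0,0,0],[0,0,0],0.4]]}}

```text
time: 31.15
ee_pos: [0.4528, 0.2773, 0.0075]
eef_rot: [-0.0, 0.763, -0.646, -0.0]
ft_force: [-0.3, -0.3, -0.7]
gripper_width: 0.0339
grip_force: 0.0
```

>>> {"op": "drive_tool", "data": {"motion": [[[0,0,0],[0,0,0],0.35],[[0,0,0],[0,0,0],0.3],[[0,0,0],[0,0,0],0.26],[[0,0,0],[0,0,0],0.2],[[0,0,0],[0,0,0],0.15]]}}

```text
time: 31.65
ee_pos: [0.4526, 0.2771, 0.0072]
eef_rot: [-0.0, 0.763, -0.646, 0.0]
ft_force: [0.8, -0.0, 0.8]
gripper_width: 0.0226
grip_force: 24.5
```

>>> {"op": "drive_tool", "data": {"motion": [[[0,0,0],[0,0,0],0.1],[[0,0,0],[0,0,0],0.1],[[0,0,0],[0,0,0],0.1],[[0,0,0],[0,0,0],0.1],[[0,0,0],[0,0,0],0.1]], "grip_force": 35}}

```text
time: 32.15
ee_pos: [0.4527, 0.2772, 0.0073]
eef_rot: [-0.0, 0.763, -0.646, 0.0]
ft_force: [-0.4, -0.3, 1.8]
gripper_width: 0.0216
grip_force: 34.2
```

>>> {"op": "drive_tool", "data": {"motion": [[[0,0,0],[0,0,15],0.1],[[0,0,0],[0,0,40],0.1],[[0,0,0],[0,0,40],0.1],[[0,0,0],[0,0,40],0.1],[[0,0,0],[-15,-15,35],0.1]]}}

```text
time: 32.65
ee_pos: [0.438, 0.2624, 0.1797]
eef_rot: [-0.0, 0.763, -0.646, 0.0]
ft_force: [0.3, 0.8, 0.0]
gripper_width: 0.0221
grip_force: 34.4
```

>>> {"op": "drive_tool", "data": {"motion": [[[0,0,0],[-26,-28,0],0.1],[[0,0,0],[-26,-30,0],0.1],[[0,0,0],[-26,-32,0],0.1],[[0,0,0],[0,-40,0],0.1],[[0,0,0],[5,-40,0],0.1]]}}

```text
time: 33.15
ee_pos: [0.3637, 0.0912, 0.1784]
eef_rot: [-0.001, 0.764, -0.645, 0.0]
ft_force: [0.8, -0.3, 0.4]
gripper_width: 0.0227
grip_force: 34.4
```

>>> {"op": "drive_tool", "data": {"motion": [[[0,0,0],[8,-40,0],0.1],[[0,0,0],[8,-40,0],0.1],[[0,0,0],[8,-40,0],0.1],[[0,0,0],[10,-40,0],0.1],[[0,0,0],[10,-40,0],0.1]]}}

```text
time: 33.65
ee_pos: [0.4085, -0.1098, 0.1782]
eef_rot: [-0.001, 0.763, -0.646, 0.001]
ft_force: [1.0, 1.5, -0.1]
gripper_width: 0.0223
grip_force: 34.4
```

>>> {"op": "drive_tool", "data": {"motion": [[[0,0,0],[10,-30,0],0.1],[[0,0,0],[8,-15,0],0.1],[[0,0,0],[0,0,-30],0.1],[[0,0,0],[0,0,-30],0.1],[[0,0,0],[0,0,0],0.1]]}}

```text
time: 34.15
ee_pos: [0.4241, -0.1527, 0.1134]
eef_rot: [0.002, 0.763, -0.646, -0.003]
ft_force: [0.1, -0.9, -0.8]
gripper_width: 0.0221
grip_force: 34.5
```

>>> {"op": "drive_tool", "data": {"motion": [[[0,0,0],[0,-3,-30],0.1],[[0,0,0],[0,0,-30],0.1],[[0,0,0],[0,0,-20],0.1],[[0,0,0],[0,0,-10],0.1],[[0,0,0],[0,0,0],0.1]]}}

```text
time: 34.65
ee_pos: [0.4265, -0.1559, 0.0275]
eef_rot: [0.0, 0.763, -0.646, -0.0]
ft_force: [-0.3, -0.0, 0.2]
gripper_width: 0.0224
grip_force: 34.5
```

>>> {"op": "drive_tool", "data": {"motion": [[[0,0,0],[0,0,0],0.1],[[0,0,0],[0,0,0],0.1],[[0,0,0],[0,0,0],0.1],[[0,0,0],[0,0,0],0.1],[[0,0,0],[0,0,0],0.1]]}}

```text
time: 35.15
ee_pos: [0.4267, -0.1559, 0.0274]
eef_rot: [-0.0, 0.763, -0.646, 0.0]
ft_force: [0.0, -0.0, -0.4]
gripper_width: 0.022
grip_force: 34.5
```

>>> {"op": "drive_tool", "data": {"motion": [[[0,0,0],[0,-2,-8],0.1],[[0,0,0],[0,0,-6],0.1],[[0,0,0],[0,0,-4],0.1],[[0,0,0],[0,0,-1],0.1],[[0,0,0],[0,0,0],0.1]]}}

```text
time: 35.65
ee_pos: [0.4264, -0.1579, 0.0078]
eef_rot: [0.0, 0.763, -0.646, -0.0]
ft_force: [-0.5, -0.4, -0.3]
gripper_width: 0.0221
grip_force: 34.5
```

>>> {"op": "drive_tool", "data": {"motion": [[[0,0,0],[0,0,-0.5],0.1],[[0,0,0],[0,0,0],0.1],[[0,0,0],[0,0,-0.5],0.1],[[0,0,0],[0,0,0],0.1],[[0,0,0],[0,0,0],0.1]]}}

```text
time: 36.15
ee_pos: [0.4267, -0.1579, 0.0072]
eef_rot: [-0.0, 0.763, -0.646, 0.0]
ft_force: [0.6, -0.2, 0.9]
gripper_width: 0.0223
grip_force: 34.5
```

Contact at the same height it was picked up from. I'll release slowly and withdraw.

>>> {"op": "drive_tool", "data": {"motion": [[[0,0,0],[0,0,0],0.28],[[0,0,0],[0,0,0],0.32],[[0,0,0],[0,0,0],0.4],[[0,0,0],[0,0,0],0.55],[[0,0,0],[0,0,0],0.75]], "grip_force": 20}}

```text
time: 36.65
ee_pos: [0.4266, -0.1579, 0.0071]
eef_rot: [0.0, 0.763, -0.646, -0.0]
ft_force: [-0.3, 0.2, 0.7]
gripper_width: 0.06
grip_force: 0.0
```

>>> {"op": "drive_tool", "data": {"motion": [[[0,0,0],[0,0,0],0.8],[[0,0,0],[0,0,20],0.8],[[0,0,0],[0,0,40],0.8],[[0,0,0],[0,0,45],1],[[0,0,0],[0,0,45],1]]}}

```text
time: 37.15
ee_pos: [0.4262, -0.158, 0.1587]
eef_rot: [0.0, 0.763, -0.646, -0.0]
ft_force: [0.4, 0.2, 0.6]
gripper_width: 0.0858
grip_force: 0.0
```

>>> {"op": "drive_tool", "data": {"motion": [[[0,0,0],[-8,45,10],1],[[0,0,0],[-8,45,0],1],[[0,0,0],[-8,45,0],1],[[0,0,0],[-8,45,0],1],[[0,0,0],[-8,45,0],1]]}}

```text
time: 37.65
ee_pos: [0.3859, 0.0687, 0.1674]
eef_rot: [-0.001, 0.763, -0.646, 0.0]
ft_force: [1.1, 0.1, -0.2]
gripper_width: 0.0855
grip_force: 0.0
```

>>> {"op": "drive_tool", "data": {"motion": [[[0,0,0],[-8,40,0],1],[[0,0,0],[0,0,0],1],[[0,0,0],[0,0,0],1],[[0,0,0],[0,0,0],1],[[0,0,0],[0,0,0],1]]}}

```text
time: 38.15
ee_pos: [0.3789, 0.1061, 0.1671]
eef_rot: [0.0, 0.763, -0.647, 0.0]
ft_force: [0.2, -0.5, -0.1]
gripper_width: 0.0854
grip_force: 0.0
```

```bash
python3 - <<'E'
from h import *
p,d=snap('top');q,_=snap('side')
a=cv2.resize(p[120:260,285:485],None,fx=4,fy=4,interpolation=cv2.INTER_CUBIC)
b=cv2.resize(q[150:230,310:410],None,fx=2,fy=2);a[:160,600:]=b;cv2.imwrite('pics/t4.png',a[:,:,::-1])
E
```

```text
(no output)
```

View pics/t4.png

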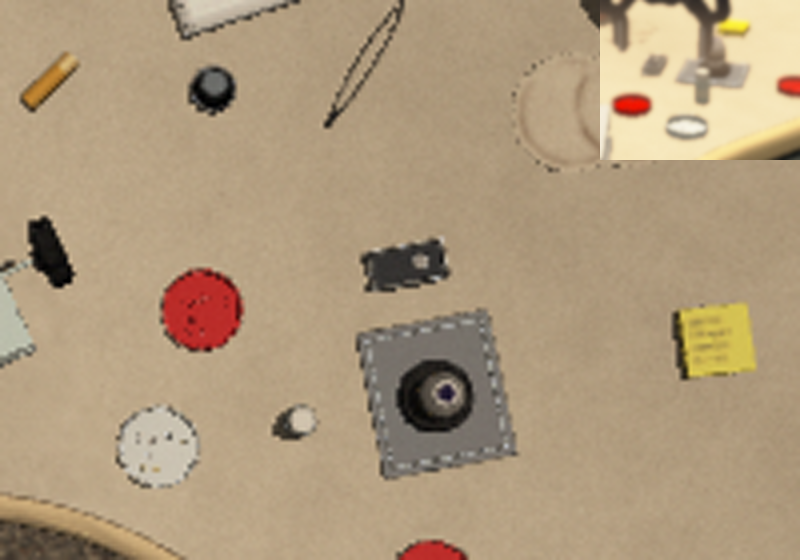

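Everything is in place: the vial (302,419) stands upright midway between the dish (158,446) and the mat (437,394). The objective (446,392) is on the cap, the tray is at (406,265), and the battery and loupe haven't moved.

```bash
python3 -c "
from cell import job_done
print(job_done())"
```

```text
the job is handed in; nothing more can be done
None
```

The lens-cleaning place is laid out as asked and handed in at about 38 s, but the hand-in returned no verdict: by the last pictures all four objects are within tolerance, the tray about 4–6 mm left of the mat's centre line, and the battery and loupe untouched.

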